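# Sift chestnuts from walnuts with a slatted trug

### The job

The slatted wooden trug that stands across the baking tin holds walnuts and chestnuts mixed together. Lift it by its handle and, holding it just above the tin, shake it side to side until every chestnut has dropped through the slots into the tin and only the walnuts are left; then tip the walnuts out over the trug's open side into the white bowl and set the empty trug back level across the rim of the tin. Leave the tin, the bowl and everything else on the sideboard where they stand.

Things in the scene. Friction and masses are not known exactly. Their poses are not given: they have to be found in the camera images.
- trug: Slatted wooden trug (hand sieve), 0.35 kg, loose. Origin: centre of its underside; x along the handle grip, from end board to end board; y across, along the slats; z up. End boards inside at x = +-85 mm, 48 mm high; 198 mm long overall. Two foot rails under them, along y, 184 mm long, rest across the tin's long rims. Symmetric: a half turn makes no difference.
- trug_floor (a point): Middle of the trug's slatted floor, on top of the slats, 9 mm above the trug's origin. Three slats along y, 17 mm wide, at x = -44, 0, +44 mm; four open slots of 27 mm between them; a 6 mm ledge along each end board. Slats are flat for y within 45 mm, then rise at 25 degrees to the open sides.
- trug_side (a point): Middle of the edge of the trug's open side at its +y (y = 76 mm, 23 mm above the trug's origin); the -y side is its mirror image. Walnuts roll along the slots and out over a side once the trug is tilted about its x axis well past 25 degrees; 45 is ample.
- trug_grip (a point): Middle of the trug's handle grip, 132 mm above the trug's origin: a straight wooden bar along the trug's x, 92 mm long, 14 mm wide (y) and 20 mm high (z), rigidly fixed to the trug by straps at both ends. The space under it is open down to the nuts (80 mm).
- tin: Plain steel baking tin, 236 mm along its x, 160 mm along its y, 45 mm high, walls 4 mm (6 mm at the rolled rim), with a small wire handle at each short end (to x = +-134 mm); 0.6 kg, loose, standing on the sideboard. Origin: centre of its underside. At the start the trug stands across it with its axes along the tin's, its foot rails on the long rims, so the trug's origin is 45 mm above the tin's.
- bowl: Round white ceramic bowl, empty, rim radius 100 mm, 55 mm high, inner floor 6 mm above the sideboard, wall 5 mm; 0.6 kg, loose. Origin: centre of its underside.
- walnut_1: A walnut: tan ball of 38 mm diameter with a raised seam, 16 g; too big for the 27 mm slots. Origin at its middle. It starts in the trug.
- walnut_2: A walnut: tan ball of 38 mm diameter with a raised seam, 16 g; too big for the 27 mm slots. Origin at its middle. It starts in the trug.
- walnut_3: A walnut: tan ball of 38 mm diameter with a raised seam, 16 g; too big for the 27 mm slots. Origin at its middle. It starts in the trug.
- chestnut_1: A chestnut: dark brown, 22 mm across, 18 mm high, flat pale base, pointed top, 11 g; passes the 27 mm slots. Origin in its middle, 8 mm above its base. It starts standing on a slat of the trug and stays until the trug is shaken along its x (across the slats) briskly: it slides only above some 0.6 of gravity (40 mm strokes of 0.25 s do).
- chestnut_2: A chestnut: dark brown, 22 mm across, 18 mm high, flat pale base, pointed top, 11 g; passes the 27 mm slots. Origin in its middle, 8 mm above its base. It starts standing on a slat of the trug and stays until the trug is shaken along its x (across the slats) briskly: it slides only above some 0.6 of gravity (40 mm strokes of 0.25 s do).
- chestnut_3: A chestnut: dark brown, 22 mm across, 18 mm high, flat pale base, pointed top, 11 g; passes the 27 mm slots. Origin in its middle, 8 mm above its base. It starts standing on a slat of the trug and stays until the trug is shaken along its x (across the slats) briskly: it slides only above some 0.6 of gravity (40 mm strokes of 0.25 s do).
- chestnut_4: A chestnut: dark brown, 22 mm across, 18 mm high, flat pale base, pointed top, 11 g; passes the 27 mm slots. Origin in its middle, 8 mm above its base. It starts standing on a slat of the trug and stays until the trug is shaken along its x (across the slats) briskly: it slides only above some 0.6 of gravity (40 mm strokes of 0.25 s do).
- chestnut_5: A chestnut: dark brown, 22 mm across, 18 mm high, flat pale base, pointed top, 11 g; passes the 27 mm slots. Origin in its middle, 8 mm above its base. It starts standing on a slat of the trug and stays until the trug is shaken along its x (across the slats) briskly: it slides only above some 0.6 of gravity (40 mm strokes of 0.25 s do).
- garlic: Bystander: bulb of garlic, 60 mm, loose. Origin: centre of its underside.
- timer: Bystander: round wind-up kitchen timer, black on white, 61 mm across and 52 mm high, loose. Origin: centre of its underside.
- lime: Bystander: lime, 55 x 47 x 48 mm, loose. Origin: centre of its underside.

How it is judged:
By the outcome, as a careful person would: the job done as asked, in the order asked, and still so for the second after the job is handed in, with the robot touching nothing.
It also fails if it takes over 58 s, if anything falls off the work surface, if the arm or the gripper's body presses on something with over 40 N, if the wrist force passes 120 N, or if a joint passes its speed limit or range.

### The arm

A 7-joint arm with a two-finger parallel gripper is mounted at the origin on a cart in front of the work surface, level with it; the furniture and walls round the work are solid. World frame = base frame: x ahead of the robot, y to its left, z up, the work surface at z = 0. Lengths are in mm, angles in rad, forces in N, time in s.
With the tool pointing down it reaches from about 400 to 875 mm from the base axis. Payload 19.3 kg.
Tool frame: the origin (TCP) lies midway between the tips of the shut fingers; the grasp point (between the pads) lies 19 mm behind it; z points along the fingers, y is the line along which they close (so a half turn about z gives the same grasp; the last joint's range is limited). The gripper opens to 85 mm and grips with 20 to 120 N. Pads are 22 mm wide; open, the fingers measure 114 mm over their backs; the gripper's body (76 mm by 85 mm) begins 54 mm behind the grasp point. The pads swing forward as they close: fully open they stand 13 mm farther back than shut.
Start: joints at [1.205, 0.521, -0.036, 1.599, 0.021, 1.021, -0.113], TCP at [182.163, -597.856, 231.291] pointing down, gripper open.
Joint ranges: [-2.91, 2.91], [-0.3, 2.13], [-1.5, 1.42], [0.17, 2.43], [-1.26, 4.41], [0.16, 1.93], [-2.52, 2.52]. Speed limits (rad/s): [1.89, 1.89, 2.39, 2.39, 3.01, 3.01, 3.01].

### API

Orientations are given as a 3x3 rotation matrix whose columns are the frame's x, y, z axes.
In Python, from rig import bot gives the robot as it stands. The module is installed in compiled form; this text tells all that it offers.
- The arm moves only by the shell command python3 -m creep 'ROWS'. ROWS is JSON, one flat list of numbers, 7 for each row, row after row: the shift along the tool's x, y, z in units of 25 mm (1.0 is 25 mm), then the turn, a rotation vector about the tool's x, y, z in units of 6 degrees (1.0 is 6 degrees), then the finger opening in mm, from 0 to 85.4. In form: [x, y, z, wx, wy, wz, gripper, x, y, z, wx, wy, wz, gripper, ...]. A call has 1 to 20 rows; each row is the pose to reach, as a shift and turn from the pose commanded when the call began, along the tool's axes at that moment; what a row does not reach only later rows make up. A row lasts 1/8 s, in which the tool goes at most 62.5 mm and 10.7 degrees, less where a joint would pass 70% of its speed; a pose out of reach is approached as far as the arm can. A call with a gripper value outside its range is refused whole. The fingers move at their own pace and stop on an object; the grip force is fixed at half the most. Time passes only in rows, so rows that repeat a pose let the fingers close. It gives the time, the measured TCP pose, the force, the opening and the grip force at its end, in the units of the state.
- bot.sense(): the state, without advancing time (a new reading comes with each control period).
- bot.read_camera(name): name is "scene" or "top" or "wrist"; returns (picture, depth): 480x640x3 uint8, red, green, blue; 480x640 float32, mm along the optical axis (not along the pixel's ray), 0 where there is no reading.
- bot.camera_model(name): a dict with "fov_y" (degrees; the focal length in pixels is half the picture's height over the tangent of half this angle, whatever the lens; pixels are square), "cx", "cy" (the principal point, pixels), "dist" ([k1, k2, p1, p2, k3] as OpenCV has them; the pictures are not rectified), "extrinsics" (4x4, takes a point from world to camera coordinates). Camera axes: x right, y down, z forward; pixel columns grow to the right and rows downward; lengths in mm; the calibration is good to about 2 mm. A picture is of the moment at which its call begins: read the wrist's pose just before it. camera_model takes no time and is no camera call; for the wrist camera it gives the pose at the moment of the call.
- bot.hand_in(): hands the job in; it is judged then, once.
The state is a dict: "t": time; "joint_positions": joint angles; "dq": joint speeds; "tau": joint torques, N m; "ee_pos": TCP position; "eef_rot": TCP orientation; "ft_force": force on the tool from outside, world axes, zero at the start; "torque": the same for the moment, N m; "finger_gap": finger opening in mm; "gripper_force": force on a finger pad.
Only numpy, scipy, OpenCV 4.12 (cv2) and the standard library are available. Lean on these libraries where they do the work, as an engineer would, in place of code of your own. Each camera call takes 0.05 s, during which the arm holds its last target. There are 200 camera calls.

## Working session

There is one attempt and no reset: what is moved stays moved. The work goes in short steps, Python scripts to look and compute and a shell command to move; the robot and the scene stay as the last step left them, time stands still between calls to the robot, and variables do not carry over. Pictures are saved under pics/ and viewed, at most 10 in all, crops included, and the job is handed in when it is done.

```bash
mkdir -p pics; python3 - <<'E'
from rig import bot
import cv2,numpy as np
s=bot.sense();print(s['t'],s['ee_pos'],np.round(s['eef_rot'],3).tolist(),s['finger_gap'])
ims=[]
for n in['top','scene']:
    p,d=bot.read_camera(n);np.savez(f'pics/{n}.npz',p=p,d=d);m=bot.camera_model(n);print(n,{k:np.round(v,3).tolist() for k,v in m.items()})
    cv2.imwrite(f'pics/{n}0.png',p[:,:,::-1])
E
```

```text
0.0 [ 182.05559244 -597.56001072  230.73256091] [[0.957, 0.291, -0.0], [0.291, -0.957, 0.001], [-0.0, -0.001, -1.0]] 85.6775194339134
top {'fov_y': 46.293, 'cx': 302.949, 'cy': 241.69, 'dist': [-0.028, 0.0, 0.0, 0.0, 0.0], 'extrinsics': [[0.023, -1.0, -0.007, 67.158], [-0.986, -0.022, -0.167, 587.733], [0.167, 0.01, -0.986, 1226.248], [0.0, 0.0, 0.0, 1.0]]}
scene {'fov_y': 48.847, 'cx': 322.921, 'cy': 244.275, 'dist': [0.02, 0.0, 0.0, 0.0, 0.0], 'extrinsics': [[-0.598, -0.801, 0.008, 385.845], [-0.417, 0.303, -0.857, 306.746], [0.684, -0.516, -0.515, 1021.157], [0.0, 0.0, 0.0, 1.0]]}
```

View pics/top0.png

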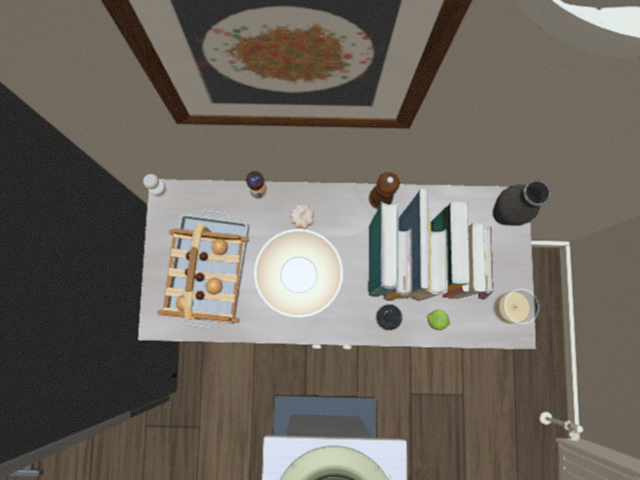

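View pics/scene0.png

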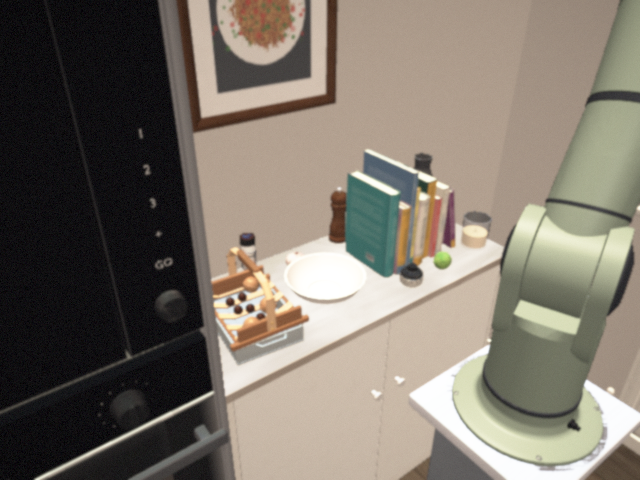

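The top view shows the trug and tin at about (204,275), with the handle running along image vertical. The bowl is at (299,273), the garlic at (302,216), the timer at (389,317) and the lime at (438,319). A tall oven stands left of the sideboard.

```bash
cat > h.py <<'E'
import cv2,numpy as np
from rig import bot
def cloud(m,d):
    f=240/np.tan(np.radians(m['fov_y'])/2);K=np.array([[f,0,m['cx']],[0,f,m['cy']],[0,0,1]])
    v,u=np.mgrid[:480,:640];q=cv2.undistortPoints(np.stack([u,v],-1).reshape(-1,1,2).astype(float),K,np.array(m['dist'])).reshape(480,640,2)
    P=np.dstack([q[...,0]*d,q[...,1]*d,d]);E=np.array(m['extrinsics'])
    W=(P-E[:3,3])@E[:3,:3];W[d<=0]=np.nan;return W
def rect(p):
    c,s,a=cv2.minAreaRect(p.astype(np.float32));return np.round(c,1),np.round(s,1),round(a,1)
E
python3 - <<'E'
from h import *
for n in['top','scene']:
    z=np.load(f'pics/{n}.npz');W=cloud(bot.camera_model(n),z['d']);X,Y,Z=np.moveaxis(W,2,0)
    L=(X>380)&(X<800)&(Y>150)&(Y<440)
    g=L&(Z>165)&(Z<200);p=W[g];print(n,'handle',len(p),rect(p[:,:2]),np.percentile(p[:,2],[5,50,95]))
    hsv=cv2.cvtColor(z['p'],cv2.COLOR_RGB2HSV)
    b=L&(Z>60)&(Z<102);print('boards',rect(W[b][:,:2]))
    r=(Y<150)&(Y>-130)&(X>400)&(X<760)&(Z>47)&(Z<62)&(hsv[...,1]<120);p=W[r][:,:2]
    k=cv2.minEnclosingCircle(p.astype(np.float32));print('bowl',k)
    print('table z',np.nanmedian(Z[(X>480)&(X<520)&(Y>-150)&(Y<-60)]))
    # oven: tall things at left
    o=(Y>330)&(Z>200)&(X<900)&(X>200);p=W[o];print('oven', len(p) and (p.min(0),np.percentile(p,[2,50],axis=0)))
    if n=='top':
        for nm,(u,v) in dict(garlic=(302,216),timer=(389,317),lime=(438,319),pepper=(256,182)).items(): print(nm,np.round(W[v,u]))
E
```

```text
top handle 1394 (array([582.5, 295.8]), array([289.8, 331.2]), 89.7) [167.86780167 182.14786197 197.10372079]
boards (array([574.7, 295.4]), array([289.6, 346.5]), 89.9)
bowl ((578.4315795898438, 12.850242614746094), 214.99827575683594)
table z 223.4397649342223
oven (array([200.02515869, 330.02375374, 200.02278807]), array([[223.22201783, 338.01994645, 210.71296546],
       [688.14530181, 539.96717095, 400.74163073]]))
garlic [645.  84.  52.]
timer [ 420. -114.   53.]
lime [ 418. -223.   52.]
pepper [708. 187. 108.]
scene handle 1061 (array([609.2, 286.6]), array([126.8, 369.9]), 64.3) [167.59656681 180.81208458 197.12098219]
boards (array([581.7, 277.9]), array([181.5, 383.9]), 77.9)
bowl ((580.6132202148438, 14.429279327392578), 215.83399963378906)
table z 185.27857636173601
oven (array([203.49816124, 556.26205916, 211.16489949]), array([[227.29280181, 556.55364302, 238.60801988],
       [276.94444447, 669.47352348, 254.33007522]]))
```

```bash
python3 - <<'E'
from h import *
z=np.load('pics/top.npz');W=cloud(bot.camera_model('top'),z['d']);X,Y,Z=np.moveaxis(W,2,0)
hsv=cv2.cvtColor(z['p'],cv2.COLOR_RGB2HSV)
wood=(hsv[...,1]>70)&(hsv[...,2]>70);win=np.zeros_like(wood);win[215:335,150:255]=1
h=win&wood&(Z>168)&(Z<200);p=W[h];print('handle',len(p),rect(p[:,:2]),np.percentile(p[:,2],[5,50,95]))
c=p[:,:2].mean(0);u,s,v=np.linalg.svd(p[:,:2]-c);print('pca',c,v[0],np.degrees(np.arctan2(v[0][1],v[0][0])))
b=win&wood&(Z>62)&(Z<102);print('boards',len(W[b]),rect(W[b][:,:2]))
r=win&wood&(Z>38)&(Z<110);print('trug',rect(W[r][:,:2]))
t=win&(Z>38)&(Z<50)&(hsv[...,1]<70);print('tin',rect(W[t][:,:2]))
win[:]=0;win[225:322,250:348]=1
r=win&(Z>49)&(Z<60);e=cv2.fitEllipse(cv2.convexHull(W[r][:,:2].astype(np.float32)));print('bowl',e)
win[:]=0;win[200:330,:148]=1;o=win&(Z>60);p=W[o];print('oven y',np.nanpercentile(p[:,1],[0.5,5,50]),np.nanpercentile(p[:,2],[1,50,99]))
w=W[230:320:15,100:150:8];print(np.round(w[:, :, 1:]).tolist())
E
```

```text
handle 428 (array([503.6, 303.5]), array([ 15.9, 165.8]), 85.4) [171.02217014 184.74326577 189.40185023]
pca [502.48472365 302.37875535] [-0.99676877  0.08032447] 175.39278320401732
boards 1494 (array([504.1, 299.9]), array([175.9, 193.7]), 86.1)
trug (array([502.7, 301.8]), array([181.3, 195.1]), 85.6)
tin (array([517.5, 283.5]), array([256.4, 189.3]), 0.6)
bowl ((516.135009765625, 90.90065002441406), (197.29983520507812, 197.91868591308594), 83.16905975341797)
oven y [538.57995633 539.4624623  541.17007717] [ 65.37867173 299.14364782 467.66941246]
[[[541.0, 66.0], [540.0, 17.0], [542.0, -42.0], [539.0, -91.0], [539.0, -156.0], [541.0, -231.0], [452.0, -4.0]], [[543.0, 52.0], [539.0, 11.0], [539.0, -44.0], [541.0, -106.0], [542.0, -174.0], [540.0, -241.0], [448.0, 1.0]], [[542.0, 46.0], [541.0, -2.0], [540.0, -55.0], [539.0, -110.0], [539.0, -176.0], [540.0, -250.0], [445.0, 2.0]], [[542.0, 39.0], [542.0, -12.0], [541.0, -63.0], [541.0, -126.0], [541.0, -191.0], [540.0, -259.0], [442.0, 2.0]], [[541.0, 33.0], [541.0, -18.0], [543.0, -80.0], [541.0, -133.0], [540.0, -197.0], [543.0, -278.0], [440.0, 2.0]], [[542.0, 25.0], [541.0, -25.0], [541.0, -81.0], [539.0, -136.0], [541.0, -210.0], [543.0, -289.0], [439.0, -3.0]]]
```

```bash
cat >> h.py <<'E'
from scipy.spatial.transform import Rotation as Ro
def units(pos,yaw=None,tilt=0):
    "target TCP pos, tool x at yaw deg (tool down) then tilt about tool x"
    s=bot.sense();R=np.array(s['eef_rot']);d=R.T@(np.array(pos)-s['ee_pos'])/25
    w=np.zeros(3)
    if yaw is not None:
        a=np.radians(yaw);T=np.array([[np.cos(a),np.sin(a),0],[np.sin(a),-np.cos(a),0],[0,0,-1]])@Ro.from_euler('x',tilt,degrees=True).as_matrix()
        w=Ro.from_matrix(R.T@T).as_rotvec(degrees=True)/6
    print(np.round(d,2),np.round(w,2))
E
python3 - <<'E'
from h import *
z=np.load('pics/top.npz');W=cloud(bot.camera_model('top'),z['d']);w=W[195:300,365:495];print('books zmax',np.nanmax(w[...,2]),'x min',np.nanmin(w[...,0][w[...,2]>100]))
units((440,-250,420));units((500,100,400));units((503,302,290),175.4);units((503,302,290),-4.6)
E
```

```text
books zmax 286.9170697714188 x min 460.1306417489107
[ 13.92 -10.3   -7.56] [0. 0. 0.]
[ 20.3  -22.99  -6.75] [0. 0. 0.]
[ 22.77 -30.68  -2.34] [-0.000e+00 -1.000e-02 -2.641e+01]
[ 22.77 -30.68  -2.34] [-0.01  0.    3.59]
```

```bash
python3 -m creep '[2,-1,-2,0,0,-1.3,85, 4,-2.5,-4,0,0,-2.6,85, 6,-4,-5.5,0,0,-3.9,85, 8,-5.5,-6.5,0,0,-5.2,85, 10,-7,-7.5,0,0,-6.5,85, 12,-8.5,-7.5,0,0,-7.8,85, 14,-10.3,-7.5,0,0,-9.1,85, 15,-12.5,-7.5,0,0,-10.4,85, 16.2,-14.7,-7.5,0,0,-11.7,85, 17.4,-16.8,-7.2,0,0,-13,85, 18.4,-19,-7,0,0,-14.5,85, 19.4,-21,-7,0,0,-16,85, 20.3,-23,-6.7,0,0,-17.5,85, 20.8,-25,-6,0,0,-19,85, 21.4,-27,-5,0,0,-20.5,85, 22,-29,-4,0,0,-22,85, 22.5,-30,-3,0,0,-23.5,85, 22.77,-30.68,-2.34,0,0,-25,85, 22.77,-30.68,-2.34,0,0,-26.4,85, 22.77,-30.68,-2.34,0,0,-26.4,85]'; python3 - <<'E'
from h import *
s=bot.sense();print(np.round(s['joint_positions'],2),s['t'],s['ee_pos'])
m=bot.camera_model('wrist');p,d=bot.read_camera('wrist');np.savez('pics/w1.npz',p=p,d=d)
cv2.imwrite('pics/w1.png',p[:,:,::-1])
W=cloud(m,d);hsv=cv2.cvtColor(p,cv2.COLOR_RGB2HSV)
h=(W[...,2]>165)&(W[...,2]<200)&(hsv[...,1]>60);q=W[h];q=q[(abs(q[:,0]-503)<80)&(abs(q[:,1]-302)<40)]
print(len(q),rect(q[:,:2]) if len(q) else 0,np.percentile(q[:,2],[5,50,95]) if len(q) else 0)
units((503,302,290),175.4)
E
```

```text
t: 2.6
ee_pos: [503.0, 301.7, 289.3]
eef_rot: [[-0.997, 0.082, -0.001], [0.082, 0.997, -0.0], [0.001, -0.0, -1.0]]
ft_force: [-0.4, -0.5, -0.3]
finger_gap: 84.9
gripper_force: 0.0
[-0.01  0.55 -0.95  1.6   0.46  1.23  0.45] 2.6 [503.03485772 301.71270529 289.28333884]
5655 (array([503. , 305.8]), array([ 16. , 160.9]), 85.7) [173.05777531 184.41007727 187.42362259]
[ 0.01  0.02 -0.02] [-0.   -0.01 -0.04]
```

View pics/w1.png

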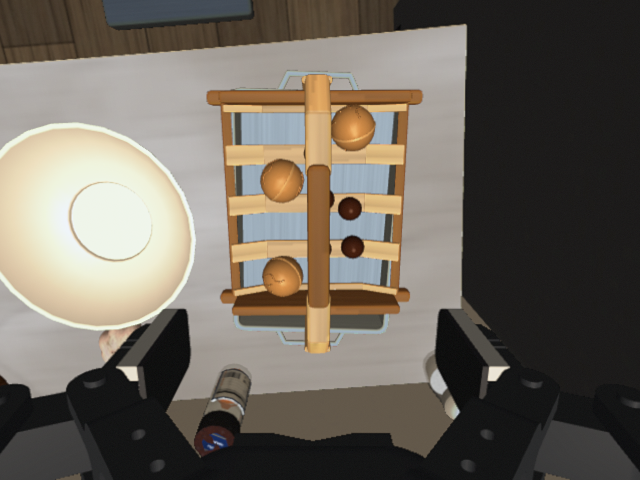

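The wrist view shows the grip bar at (318,240), centred between the open fingers. Walnuts are at (352,128), (282,181) and (283,276), with chestnuts at (349,208), (352,247) and partly under the bar.

```bash
python3 -m creep '[0,0.12,1.5,0,0,0,85,0,0.12,3.2,0,0,0,85,0,0.12,4.6,0,0,0,85,0,0.12,5.3,0,0,0,85,0,0.12,5.3,0,0,0,40,0,0.12,5.3,0,0,0,10,0,0.12,5.3,0,0,0,0,0,0.12,5.3,0,0,0,0,0,0.12,5.3,0,0,0,0,0,0.12,5.3,0,0,0,0,0,0.12,5.3,0,0,0,0]'
```

```text
t: 4.03
ee_pos: [503.7, 304.8, 158.1]
eef_rot: [[-0.997, 0.081, 0.001], [0.081, 0.997, 0.0], [-0.001, 0.0, -1.0]]
ft_force: [-1.0, -1.1, 8.6]
finger_gap: 12.9
gripper_force: 58.6
```

```bash
python3 -m creep '[0,0,-0.3,0,0,0,0,0,0,-0.7,0,0,0,0,0,0,-0.7,0,0,0,0,0.4,0,-0.7,0,0,0,0,0.8,0,-0.7,0,0,0,0,0,0,-0.7,0,0,0,0,-0.8,0,-0.7,0,0,0,0,0,0,-0.7,0,0,0,0,0.8,0,-0.7,0,0,0,0,0,0,-0.7,0,0,0,0,-0.8,0,-0.7,0,0,0,0,0,0,-0.7,0,0,0,0,0.8,0,-0.7,0,0,0,0,0,0,-0.7,0,0,0,0,-0.8,0,-0.7,0,0,0,0,0,0,-0.7,0,0,0,0,0.8,0,-0.7,0,0,0,0,0,0,-0.7,0,0,0,0,0,0,-0.7,0,0,0,0,0,0,-0.7,0,0,0,0]'; python3 - <<'E'
from h import *
o=[]
for n in('wrist','scene','top'):
    p,d=bot.read_camera(n);o.append(p)
a=cv2.resize(o[1][215:375,180:340],(320,320));b=cv2.resize(o[2][210:340,140:270],(320,320))
im=np.vstack([np.hstack([a,b]),o[0][0:260]])
cv2.imwrite('pics/s1.png',im[:,:,::-1])
E
```

```text
t: 6.52
ee_pos: [502.7, 304.8, 174.6]
eef_rot: [[-0.997, 0.081, -0.001], [0.081, 0.997, -0.0], [0.001, -0.0, -1.0]]
ft_force: [0.2, 0.6, -4.8]
finger_gap: 12.7
gripper_force: 58.9
```

View pics/s1.png

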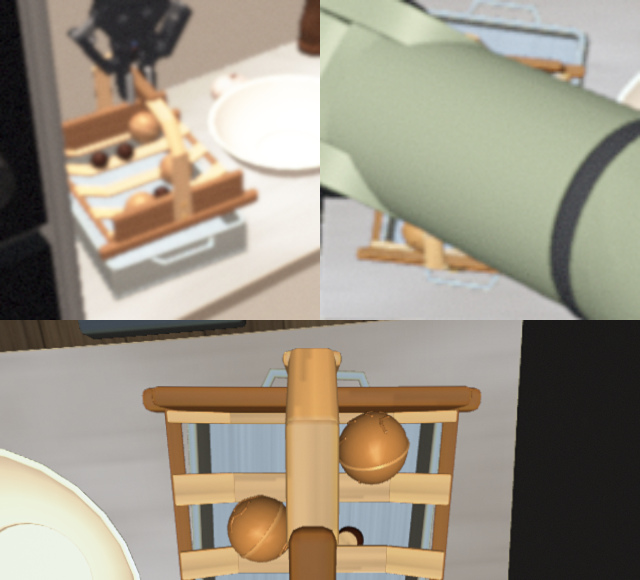

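After the first burst, two chestnuts are still on a slat, at (100,158) and (124,151) in the scene crop, and one or two more sit near the handle. I'll shake more sharply.

```bash
python3 -m creep '[0.8,0,0,0,0,0,0,0.8,0,0,0,0,0,0,-0.8,0,0,0,0,0,0,-0.8,0,0,0,0,0,0,0.8,0,0,0,0,0,0,0.8,0,0,0,0,0,0,-0.8,0,0,0,0,0,0,-0.8,0,0,0,0,0,0,0.8,0,0,0,0,0,0,0.8,0,0,0,0,0,0,-0.8,0,0,0,0,0,0,-0.8,0,0,0,0,0,0,0.8,0,0,0,0,0,0,0.8,0,0,0,0,0,0,-0.8,0,0,0,0,0,0,-0.8,0,0,0,0,0,0,0,0,0,0,0,0,0,0,0,0,0,0,0,0,0,0,0,0,0,0,0]'; python3 - <<'E'
from h import *
o=[]
for n in('wrist','scene'):
    p,d=bot.read_camera(n);o.append(p)
a=cv2.resize(o[1][215:345,190:320],(390,390),interpolation=cv2.INTER_CUBIC);b=cv2.resize(o[0][40:300,130:500],(410,288))
im=np.zeros((390,800,3),np.uint8);im[:,:390]=a;im[:288,390:]=b
cv2.imwrite('pics/s2.png',im[:,:,::-1])
E
```

```text
t: 9.05
ee_pos: [503.7, 304.7, 174.9]
eef_rot: [[-0.997, 0.081, 0.0], [0.081, 0.997, -0.0], [-0.0, 0.0, -1.0]]
ft_force: [0.5, -0.1, -3.7]
finger_gap: 13.0
gripper_force: 58.8
```

View pics/s2.png

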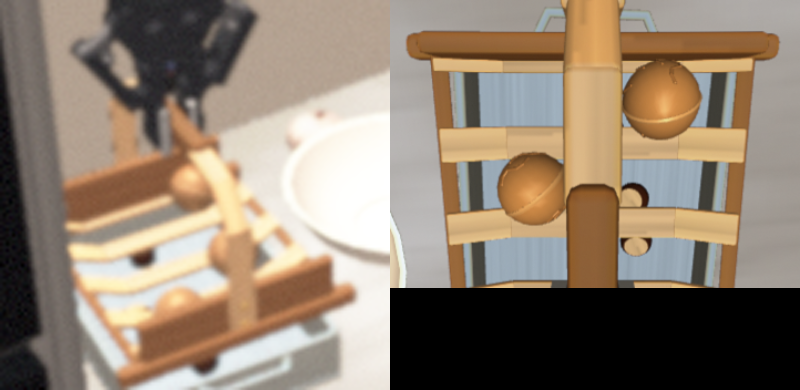

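```bash
python3 -m creep '[0.8,0,0,0,0,0,0,0.8,0,0,0,0,0,0,-0.8,0,0,0,0,0,0,-0.8,0,0,0,0,0,0,0.8,0,0,0,0,0,0,0.8,0,0,0,0,0,0,-0.8,0,0,0,0,0,0,-0.8,0,0,0,0,0,0,0.8,0,0,0,0,0,0,0.8,0,0,0,0,0,0,-0.8,0,0,0,0,0,0,-0.8,0,0,0,0,0,0,0,0,0,0,0,0,0,0,0,0,0,0,0,0,0,0,-0.7,0,0,0,0,0,0,-1.7,0,0,0,0]'; python3 - <<'E'
from h import *
units((516,157,215),175.4)
units((516,150,215),175.4,-20)
E
```

```text
t: 11.15
ee_pos: [503.7, 304.7, 218.5]
eef_rot: [[-0.997, 0.081, -0.0], [0.081, 0.997, 0.0], [0.0, 0.0, -1.0]]
ft_force: [-0.3, -0.2, -3.7]
finger_gap: 12.9
gripper_force: 59.0
[-0.97 -5.85  0.14] [ 0.   -0.   -0.01]
[-0.99 -6.13  0.14] [-3.33 -0.   -0.01]
```

```bash
python3 -m creep '[-0.1,-0.3,0,0,0,0,0,-0.2,-1,0,0,0,0,0,-0.4,-2,0,0,0,0,0,-0.6,-3.1,0,0,0,0,0,-0.7,-4.1,0,0,0,0,0,-0.9,-5,0,0,0,0,0,-0.97,-5.6,0,0,0,0,0,-0.97,-5.85,0,0,0,0,0,-0.97,-5.85,0,0,0,0,0]'; python3 - <<'E'
from h import *
o=[]
for n in('top','scene','wrist'):
    p,d=bot.read_camera(n);o.append(p)
    if n=='top':
        W=cloud(bot.camera_model(n),d);hsv=cv2.cvtColor(p,cv2.COLOR_RGB2HSV)
a=cv2.resize(o[0][205:335,150:280],(400,400),interpolation=cv2.INTER_CUBIC);b=cv2.resize(o[1][215:345,210:340],(400,400),interpolation=cv2.INTER_CUBIC)
im=np.zeros((600,800,3),np.uint8);im[:400,:400]=a;im[:400,400:]=b;im[400:,:400]=cv2.resize(o[2][0:320],(400,200))
cv2.imwrite('pics/s3.png',im[:,:,::-1])
E
```

```text
t: 12.28
ee_pos: [515.5, 157.0, 217.2]
eef_rot: [[-0.997, 0.081, -0.0], [0.081, 0.997, 0.0], [0.0, 0.0, -1.0]]
ft_force: [-0.5, -0.7, -3.5]
finger_gap: 12.9
gripper_force: 59.0
```

View pics/s3.png

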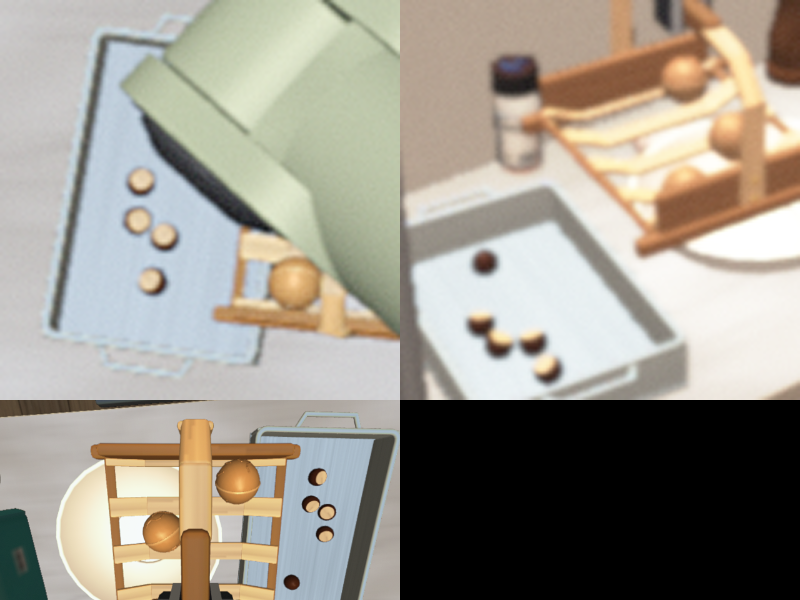

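All five chestnuts are in the tin (scene crop, (484,262) to (546,367)) and the three walnuts are in the trug. Next is a slow tilt over the bowl.

```bash
python3 -m creep '[0,0,0,-0.5,0,0,0,0,0,0,-1.2,0,0,0,0,0,0,-2,0,0,0,0,0,0,-2.7,0,0,0,0,0,0,-3.3,0,0,0,0,-0.25,0,-3.8,0,0,0,0,-0.4,0,-4.2,0,0,0,0,-0.6,0,-4.5,0,0,0,0,-0.75,0,-4.8,0,0,0,0,-0.9,0,-5.1,0,0,0,0,-1.05,0,-5.4,0,0,0,0,-1.2,0,-5.7,0,0,0,0,-1.35,0,-6,0,0,0,0,-1.5,0,-6.4,0,0,0,0,-1.65,0,-6.8,0,0,0,0,-1.85,0,-7.2,0,0,0,0,-2,0,-7.5,0,0,0,0,-2,0,-7.5,0,0,0,0,-2,0,-7.5,0,0,0,0,-2,0,-7.5,0,0,0]'; python3 - <<'E'
from h import *
s=bot.sense();print(np.round(s['joint_positions'],2))
o=[]
for n in('top','scene','wrist'):
    p,d=bot.read_camera(n);o.append(p)
a=cv2.resize(o[0][205:335,200:370],(400,306));b=cv2.resize(o[1][200:340,220:400],(400,311),interpolation=cv2.INTER_CUBIC)
im=np.zeros((600,800,3),np.uint8);im[:306,:400]=a;im[:311,400:]=b;im[311:600,:400]=cv2.resize(o[2],(400,289))
cv2.imwrite('pics/s4.png',im[:,:,::-1])
E
```

```text
t: 14.92
ee_pos: [511.6, 107.6, 217.6]
eef_rot: [[-0.997, 0.056, 0.057], [0.08, 0.705, 0.704], [-0.001, 0.707, -0.708]]
ft_force: [-0.1, 0.3, -3.9]
finger_gap: 12.9
gripper_force: 59.2
[ 1.01  0.92 -1.36  1.96  0.19  0.71  1.24]
```

View pics/s4.png

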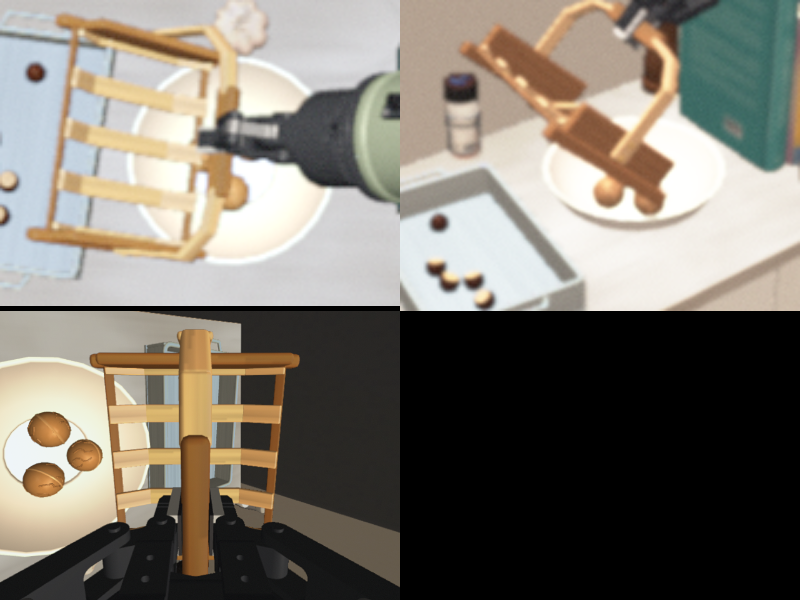

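All three walnuts are in the bowl, at (49,428), (84,455) and (43,480) in the wrist panel, and the trug is empty. I'll level it and bring it back.

```bash
python3 - <<'E'
from h import *
for p in((515,130,225),(515,157,222),(504,305,222),(503.7,304.8,175)):units(p,175.4)
units((513,118,222),175.4,-22)
E
```

```text
[-0.06  0.86  0.43] [ 7.49  0.   -0.  ]
[0.02 1.54 1.28] [ 7.49  0.   -0.  ]
[0.94 5.69 5.42] [ 7.49  0.   -0.  ]
[0.95 4.35 6.74] [ 7.49  0.   -0.  ]
[-0.02  0.43  0.17] [ 3.83  0.   -0.  ]
```

```bash
python3 -m creep '[0,0.1,0,1,0,0,0,0,0.3,0.1,2.3,0,0,0,0,0.5,0.2,3.8,0,0,0,0,0.9,0.5,5.3,0,0,0,0,1.3,0.9,6.7,0,0,0,0,1.54,1.28,7.5,0,0,0,0.2,2.2,1.95,7.5,0,0,0,0.4,3.2,2.95,7.5,0,0,0,0.6,4.2,3.95,7.5,0,0,0,0.8,5.1,4.85,7.5,0,0,0,0.94,5.69,5.42,7.5,0,0,0,0.94,5.69,5.42,7.5,0,0,0,0.95,5.2,5.9,7.5,0,0,0,0.95,4.7,6.4,7.5,0,0,0,0.95,4.35,6.74,7.5,0,0,0,0.95,4.35,6.74,7.5,0,0,0]'; python3 - <<'E'
from h import *
units((503.7,304.8,158.3),175.4)
m=bot.camera_model('wrist');p,d=bot.read_camera('wrist')
cv2.imwrite('pics/s5.png',p[:,:,::-1])
p,d=bot.read_camera('top')
W=cloud(bot.camera_model('top'),d);hsv=cv2.cvtColor(p,cv2.COLOR_RGB2HSV)
E
```

```text
t: 17.08
ee_pos: [503.5, 303.9, 173.9]
eef_rot: [[-0.997, 0.081, -0.002], [0.081, 0.997, -0.001], [0.002, -0.001, -1.0]]
ft_force: [0.4, -0.5, -4.1]
finger_gap: 13.0
gripper_force: 59.1
[-0.    0.04  0.62] [-0.01 -0.02 -0.01]
```

View pics/s5.png

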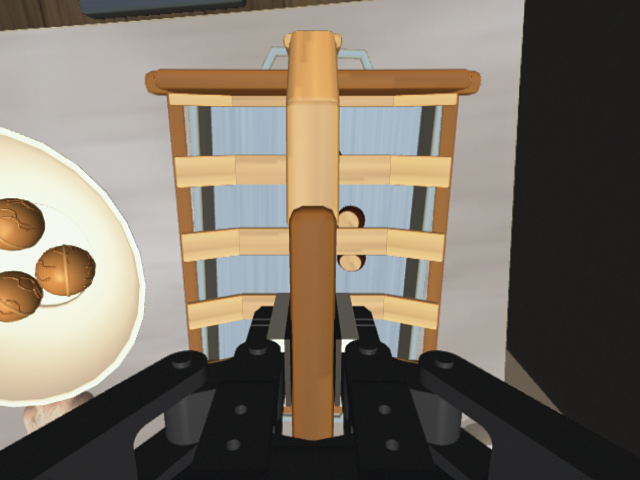

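The trug sits over the tin in its original alignment, with the tin rims evenly visible at (205,…) and (425,…). I'll lower it and release.

```bash
python3 -m creep '[0,0.03,0.25,0,0,0,0,0,0.03,0.45,0,0,0,0,0,0.03,0.56,0,0,0,0,0,0.03,0.62,0,0,0,0,0,0.03,0.62,0,0,0,0]'
```

```text
t: 17.8
ee_pos: [503.9, 305.3, 159.6]
eef_rot: [[-0.997, 0.081, -0.0], [0.081, 0.997, 0.0], [0.0, 0.0, -1.0]]
ft_force: [0.7, 0.2, -3.3]
finger_gap: 13.2
gripper_force: 59.1
```

```bash
python3 -m creep '[0,0,0.04,0,0,0,0,0,0,0.08,0,0,0,0,0,0,0.08,0,0,0,0]'
```

```text
t: 18.18
ee_pos: [504.5, 305.8, 158.4]
eef_rot: [[-0.997, 0.081, 0.002], [0.081, 0.997, 0.001], [-0.002, 0.001, -1.0]]
ft_force: [3.4, 2.3, 7.9]
finger_gap: 13.0
gripper_force: 61.0
```

Contact is made, so I'll open slowly and rise.

```bash
python3 -m creep '[0,0,0,0,0,0,25,0,0,0,0,0,0,50,0,0,0,0,0,0,85,0,0,0,0,0,0,85,0,0,-0.5,0,0,0,85,0,0,-1.5,0,0,0,85,0,0,-3,0,0,0,85,0,0,-5,0,0,0,85,0,0,-6,0,0,0,85,0,0,-6,0,0,0,85,0,0,-6,0,0,0,85]'; python3 - <<'E'
from h import *
m=bot.camera_model('wrist');p,d=bot.read_camera('wrist');q,dq=bot.read_camera('scene')
W=cloud(m,d);hsv=cv2.cvtColor(p,cv2.COLOR_RGB2HSV)
h=(W[...,2]>165)&(W[...,2]<200)&(hsv[...,1]>60);k=W[h];k=k[(abs(k[:,0]-503)<80)&(abs(k[:,1]-302)<40)]
print(rect(k[:,:2]),np.percentile(k[:,2],[5,50,95]))
im=np.hstack([cv2.resize(p,(440,330)),cv2.resize(q[200:350,180:340],(352,330))])
cv2.imwrite('pics/s6.png',im[:,:,::-1])
E
```

```text
t: 19.55
ee_pos: [503.8, 305.0, 307.3]
eef_rot: [[-0.997, 0.081, -0.0], [0.081, 0.997, -0.0], [0.0, -0.0, -1.0]]
ft_force: [0.8, 0.2, 0.4]
finger_gap: 85.1
gripper_force: 0.0
(array([503. , 307.3]), array([ 16. , 160.9]), 85.6) [172.91743235 184.24444788 187.4267068 ]
```

View pics/s6.png

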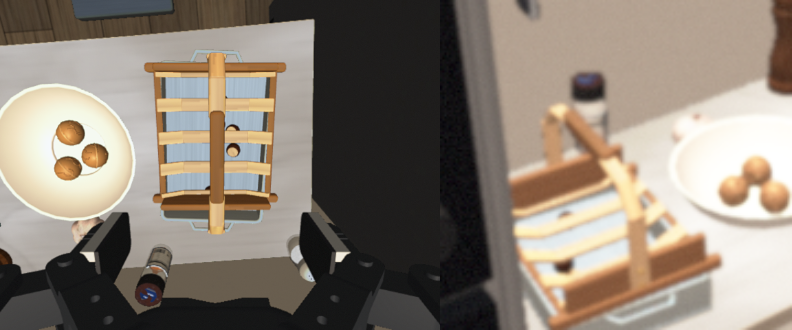

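The trug is level on the rims at its original height. The chestnuts lie in the tin and the three walnuts are in the bowl at (70,132), (95,155) and (68,168).

```bash
python3 -c "
from rig import bot
print(bot.hand_in())"
```

```text
the job is handed in; nothing more can be done
None
```

The job is handed in at about 20 s of the 58 s allowed: all five chestnuts are in the tin, the three walnuts are in the bowl, and the empty trug is back level across the tin's rim.

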